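# Load the painting stand, unhitch its tongue and hold it tilted up

### The job

Set the wooden tray of figures on the deck of the tilting painting stand: lower it over the two brass pins until it lies flush, without dropping it, and let go of it. Then pull the red latch knob sideways, away from the tongue, against its spring, lift the green tongue off the ball by that knob until it is tilted up about 20 degrees, and finish while still holding it raised and still, the tray seated on it. Leave the bottles, pots, mug and the sample figure where they stand.

Things in the scene. Friction and masses are not known exactly. Their poses are not given: they have to be found in the camera images.
- easel: tilting painting stand, fixed to the table, turned differently each time: wooden base board 300 x 110 x 16 mm; origin under the board's centre, z up. Its own +x runs to the hinge end, -x to the ball end, +y to the side where the red latch knob stands. The steel ball mount (25 mm ball) stands at x -75 mm, its ball hidden under the tongue's end
- hinge (a point): middle of the tongue's hinge pin, 60 mm above the table, at x +130 mm in the stand's frame; the pin runs along the stand's y
- tilt_arm (a joint): tilt of the green tongue about the hinge, rad: 0 level and hitched on the ball (start), grows as the ball end rises, stop at 0.75. The tongue is a bar 238 mm long, 48 mm wide, 12 mm thick, its top 66 mm above the table when level; it weighs about 0.5 kg, nearly free on its hinge, and falls back if let go
- deck_top (a point): centre of the upper face of the tongue's dark deck (115 mm along x, 140 mm along y), 74 mm above the table and 45 mm towards the hinge end (+x) from the stand's origin when level; its axes are the tongue's (parallel to the stand's when level). Two brass pins, 8 mm thick, 14 mm tall with a 4 mm tapered tip, stand at x 0, y +-55 mm from this point
- latch (a joint): travel of the latch along the stand's +y, m: 0 engaged (start), 0.016 at its stop. A spring pushes it back with 5 N at 0, 9 N at the stop. Its tooth catches under the ball, so the tongue cannot rise; it clears the ball from about 0.006 on, pull it 0.012 or more to be safe. It rides on the tongue and rises with it
- knob_grip (a point): grip point of the red latch knob, a flat upright block 26 mm (x) by 14 mm (y) by 45 mm tall, 73 to 118 mm above the table when level; this point is on its axis, 17 mm below its top, at x -75, y +41 mm, z 101 mm in the stand's frame when latched. Pinch it from above across y. About 5 N at the knob lifts the loaded tongue, besides the spring
- knob: the same red knob; origin at the centre of its underside, axes as the tongue's
- tray: loose light-wood tray 110 (x) by 140 (y) by 8 mm, about 0.22 kg; origin: centre of its underside. 12 mm through holes at x 0, y +-55 mm. Cork grip in its middle 34 (x) by 24 mm (y), 8 to 58 mm above the underside: pinch it across y, TCP 48 mm above the underside. Four glued figures reach 50 mm up at x +-38, y +-38 mm. It fits on the pins either way round. It starts flat on the table
- bottle_blue: bystander: blue dropper bottle, 27 mm thick, 74 mm tall, standing on the table; origin at the centre of its foot; leave it alone
- bottle_red: bystander: red dropper bottle, 27 mm thick, 74 mm tall, standing on the table; origin at the centre of its foot; leave it alone
- bottle_black: bystander: black dropper bottle, 27 mm thick, 74 mm tall, standing on the table; origin at the centre of its foot; leave it alone
- pot_green: bystander: green paint pot, 37 mm thick, 42 mm tall, standing on the table; origin at the centre of its foot; leave it alone
- pot_orange: bystander: orange paint pot, 37 mm thick, 42 mm tall, standing on the table; origin at the centre of its foot; leave it alone
- mug: bystander: white mug, 82 mm wide, 95 mm tall, with a handle, standing on the table; origin at the centre of its foot; leave it alone
- sample_figure: bystander: figure on a cork stub, purple figure on a cork stub 32 mm thick, 78 mm tall, standing on the table; origin at the centre of its foot; leave it alone

How it is judged:
On the way, in this order (a step that is already met when the one before it is completed fails the run):
1. the tray lies flush on the deck over both pins and is let go, the tongue still hitched (horizontal distance between tray and deck_top below 0.006 m and z of tray in the frame of deck_top between -0.0025 and 0.0025 m and angle between the z axis of tray and the z axis of deck_top, either way round below 0.035 rad and angle between the x axis of tray and the x axis of deck_top, either way round below 0.09 rad and contact force between the fingers and tray below 0.1 N and value of joint tilt_arm below 0.03 rad and value of joint latch below 0.004 m), for 0.2 s.
2. the latch is pulled sideways at least 8 mm with the tongue still down (horizontal distance between tray and deck_top below 0.006 m and z of tray in the frame of deck_top between -0.0025 and 0.0025 m and angle between the z axis of tray and the z axis of deck_top, either way round below 0.035 rad and angle between the x axis of tray and the x axis of deck_top, either way round below 0.09 rad and contact force between the fingers and tray below 0.1 N and value of joint tilt_arm below 0.06 rad and value of joint latch above 0.008 m), for 0.1 s.
At the end, for the whole second after the job is handed in: the tongue is held still (under 0.05 rad/s) by the fingers on the red knob (more than 1.5 N), tilted 0.24 to 0.48 rad (14 to 27 degrees); the tray lies flush on the deck (within 2.5 mm of height, 6 mm sideways, 0.035 rad of tilt, 0.09 rad of turn) and is not touched by the fingers (horizontal distance between tray and deck_top below 0.006 m and z of tray in the frame of deck_top between -0.0025 and 0.0025 m and angle between the z axis of tray and the z axis of deck_top, either way round below 0.035 rad and angle between the x axis of tray and the x axis of deck_top, either way round below 0.09 rad and contact force between the fingers and tray below 0.1 N and value of joint tilt_arm between 0.24 and 0.48 rad and velocity of joint tilt_arm between -0.05 and 0.05 rad/s and contact force between the fingers and knob above 1.5 N); the arm keeps its last pose, push and grip.
It fails at once if the tray is let go in the air above the pins (more than 20 mm over the deck) (horizontal distance between tray and deck_top below 0.06 m and z of tray in the frame of deck_top above 0.02 m and contact force between the fingers and tray below 0.05 N).
It fails at once if the tray is tipped more than 45 degrees (angle between tray's own z axis and vertical above 0.785 rad).
It fails at once if a bystander is shifted more than 25 mm or tipped over (distance of any of bottle_blue, bottle_red, bottle_black, pot_green, pot_orange, mug, sample_figure from where it was at the start of the episode above 0.025 m or angle between any of bottle_blue, bottle_red, bottle_black, pot_green, pot_orange, mug, sample_figure's own z axis and vertical above 0.5 rad).
It also fails if it takes over 58 s, if anything falls off the work surface, if the arm or the gripper's body presses on something with over 40 N, if the wrist force passes 120 N, or if a joint passes its speed limit or range.

### The arm

A 7-joint arm with a two-finger parallel gripper is mounted at the origin on the work surface. World frame = base frame: x ahead of the robot, y to its left, z up, the work surface at z = 0. Lengths are in m, angles in rad, forces in N, time in s.
With the tool pointing down it reaches from about 0.4 to 0.925 m from the base axis. Payload 5.6 kg.
Tool frame: the origin (TCP) lies between the finger pads, 19 mm behind the fingertips; this is the grasp point; z points along the fingers, y is the direction in which the jaws open and shut (so a half turn about z gives the same grasp; the last joint's range is limited). The gripper opens to 85 mm and grips with 20 to 120 N. Pads are 22 mm wide; open, the fingers measure 114 mm over their backs; the gripper's body (76 mm by 85 mm) begins 54 mm behind the grasp point. The pads swing forward as they close: fully open they stand 13 mm farther back than shut.
Start: joints at [-1.378, 0.468, -0.012, 1.603, 0.006, 1.071, -0.056], TCP at [0.152, 0.632, 0.25] pointing down, gripper open.
Joint ranges: [-2.53, 2.53], [-0.31, 2.02], [-1.57, 1.55], [0.28, 2.44], [-1.29, 4.43], [0.15, 1.84], [-2.92, 2.92]. Speed limits (rad/s): [2.57, 2.57, 3.14, 3.14, 3.14, 3.14, 3.14].

### API

Orientations are given as [roll, pitch, yaw] about the fixed x, y, z axes, in that order (R = Rz(yaw) Ry(pitch) Rx(roll)).
In Python, from rig import readout, cams, env gives the robot as it stands.
- The arm moves only by the shell command python3 -m inch 'ROWS' [FORCE]. ROWS is JSON, a list that holds one entry, the list of rows, each a list of 5 numbers: the shift along the world's x, y, z in m, then the turn about the world's z in degrees, then the finger opening in m, from 0 to 0.0854. A call has 1 to 5 rows; each row is the pose to reach, as a shift and turn from the pose commanded when the call began; what a row does not reach only later rows make up. A row lasts 1/10 s, in which the tool goes at most 50 mm and 8.59 degrees, less where a joint would pass 70% of its speed; a pose out of reach is approached as far as the arm can. A call with a gripper value outside its range is refused whole. The fingers move at their own pace and stop on an object; FORCE is the grip in N (left out, the last holds). Time passes only in rows, so rows that repeat a pose let the fingers close. It gives the time, the measured TCP pose, the force and the opening at its end, in the units of the state.
- readout.read_state(): the state, without advancing time (a new reading comes with each control period).
- cams.camera(name): name is "scene" or "top"; returns a dict with "frame" (420x560x3 uint8, blue, green, red), "fx", "fy", "cx", "cy" (pixels), "k1" (the pictures are not rectified: a ray, as slopes to the right and down, at radius r is drawn at 1 + k1 r^2 times it, then the intrinsics apply), "R" (3x3) and "t" (3): a world point X has camera coordinates R X + t. Camera axes: x right, y down, z forward; pixel columns grow to the right and rows downward; lengths in m; the calibration is good to about 2 mm. A picture is of the moment at which its call begins. There is no depth.
- env.close_job(): hands the job in, once; it reports no verdict.
The state is a dict: "time": time; "joint_positions": joint angles; "dq": joint speeds; "effort": joint torques, N m; "position": TCP position; "eef_rot": TCP orientation; "ft_force": force on the tool from outside, world axes, zero at the start; "ft_torque": the same for the moment, N m; "grip_width": finger opening in m.
Only numpy, scipy, OpenCV 4.12 (cv2) and the standard library are available. Lean on these libraries where they do the work, as an engineer would, in place of code of your own. Each camera call takes 0.05 s, during which the arm holds its last target. There are 200 camera calls.

## Working session

There is one attempt and no reset: what is moved stays moved. The work goes in short steps, Python scripts to look and compute and a shell command to move; the robot and the scene stay as the last step left them, time stands still between calls to the robot, and variables do not carry over. Pictures are saved under pics/ and viewed, about 8 in all and at most 12, crops included, and the job is handed in when it is done.

```bash
ls; mkdir -p pics
cat > h.py <<'E'
import numpy as np, cv2
from rig import readout, cams, env
def pix(c,X):
    X=np.atleast_2d(X); p=X@np.array(c["R"]).T+np.array(c["t"]); s=p[:,:2]/p[:,2:]
    s=s*(1+c["k1"]*(s**2).sum(1,keepdims=True)); return s*[c["fx"],c["fy"]]+[c["cx"],c["cy"]]
def ray(c,uv,z):
    "world point on plane z seen at pixel uv"
    K=np.array([[c["fx"],0,c["cx"]],[0,c["fy"],c["cy"]],[0,0,1.]])
    s=cv2.undistortPoints(np.array([[uv]],float),K,np.array([c["k1"],0,0,0,0.]))[0,0]
    # forward model is r*(1+k1 r^2), same as OpenCV
    R=np.array(c["R"]);o=-R.T@np.array(c["t"]); d=R.T@np.array([*s,1]); return o+d*(z-o[2])/d[2]
def shot(name,fn,crop=None,k=1):
    c=cams.camera(name); im=c["frame"]
    if crop: x,y,w,h=crop; im=im[y:y+h,x:x+w]
    cv2.imwrite("pics/"+fn,cv2.resize(im,None,fx=k,fy=k,interpolation=cv2.INTER_CUBIC)); return c
E
python3 - <<'E'
from h import *
for n in("top","scene"):
    c=shot(n,n+"0.png",k=1.4); R=np.array(c["R"]); print(n,-R.T@np.array(c["t"]),R[2],c["fx"],c["k1"])
print(readout.read_state())
E
```

```text
pics
top [3.83869929e-01 3.98821181e-04 1.50089246e+00] [ 0.11272077  0.01134093 -0.99356198] 426.67029474589333 -0.09889962219388848
scene [1.26669356 0.05546725 1.01009766] [-0.6101073  -0.03571717 -0.79151334] 432.81099517771014 -0.043512796282359996
{'time': 0.1, 'joint_positions': array([-1.37799783,  0.46828721, -0.01157502,  1.60354069,  0.00601827,
        1.07138828, -0.05631451]), 'dq': array([-0.00105649,  0.00069928,  0.00128519, -0.00195558, -0.00034434,
       -0.00096796,  0.00120959]), 'effort': array([ 6.79086352e-04, -5.33524024e+01,  2.14917603e-02, -2.51970130e+01,
        1.15473202e-02,  4.24970698e-03, -1.98745852e-05]), 'position': array([0.15182534, 0.63153475, 0.24913099]), 'eef_rot': array([-3.14000916e+00,  1.43608035e-04,  2.90569930e+00]), 'ft_force': array([0.59037161, 0.71600459, 1.17784546]), 'ft_torque': array([ 0.04278288,  0.05777114, -0.00670258]), 'grip_width': 0.08536600518227108}
```

View pics/top0.png

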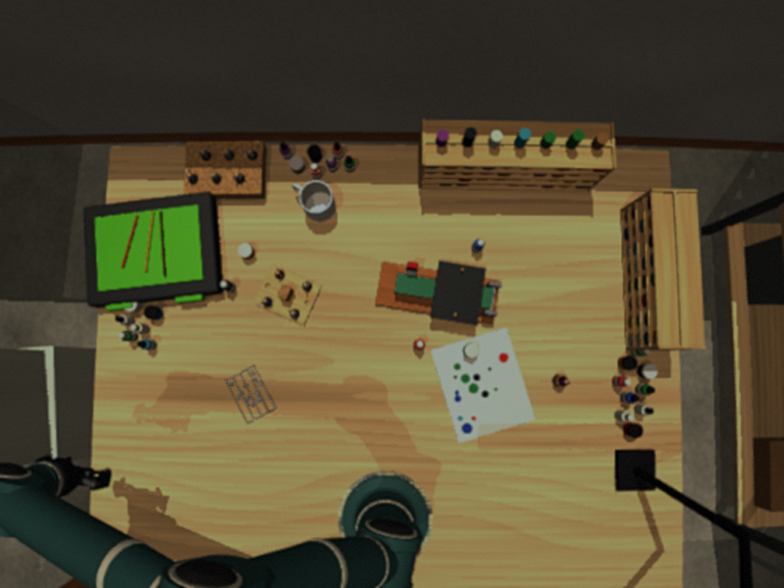

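View pics/scene0.png

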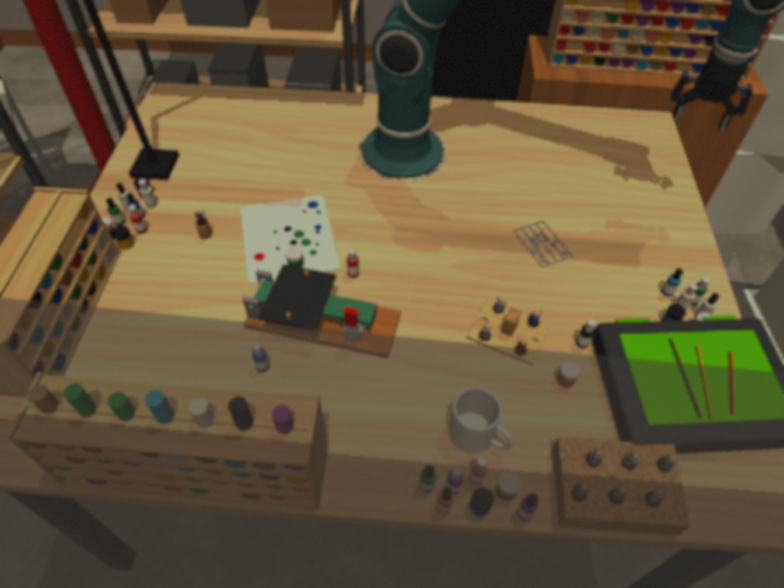

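The top view has the tray at about (288,294) and the stand at about (440,290), with its ball end and the knob at (412,268). In the scene view the tray is near (510,325) and the knob near (351,317). I'll enlarge both areas.

Run:
```python
from h import *
shot("top","top1.png",(175,160,190,90),4.2)
shot("scene","sc1.png",(165,180,235,90),3.4)
```

```text
(no output)
```

View pics/top1.png

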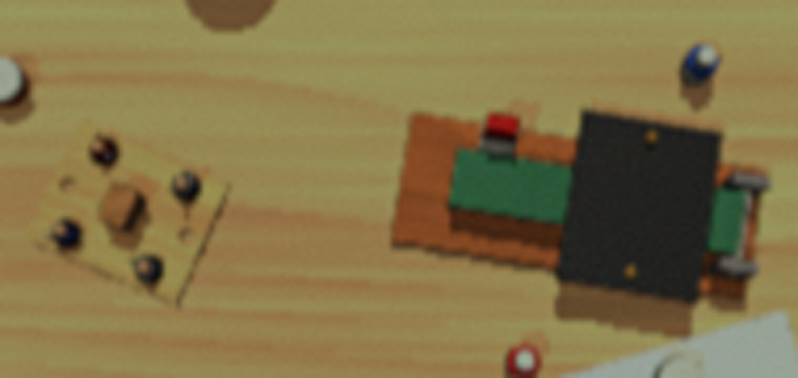

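View pics/sc1.png

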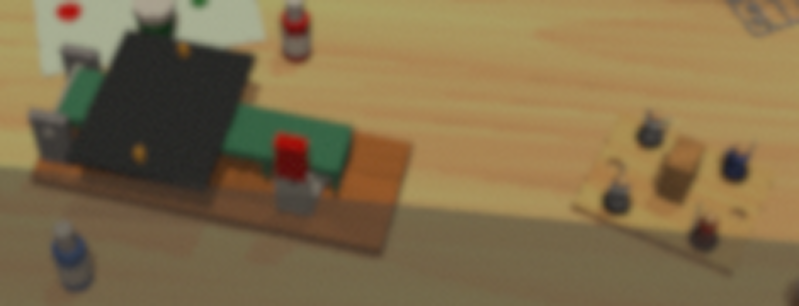

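Top crop: deck corners are about (583,110), (721,131), (697,302), (557,280), pins (652,137) and (630,271), knob top (502,125), tray holes (68,183) and (185,234). Scene crop: pins are (183,50) and (139,152), knob top (292,140), tray holes (615,165) and (738,213). Next I fit both poses from these.

```bash
cat > fit.py <<'E'
from h import *
from scipy.optimize import least_squares
def w(p,L):
    L=np.atleast_2d(np.array(L,float)); c,s=np.cos(p[2]),np.sin(p[2])
    return np.c_[p[0]+c*L[:,0]-s*L[:,1],p[1]+s*L[:,0]+c*L[:,1],L[:,2]]
def fit(p0,obs):  # obs: list (cam,pts local,px)
    f=lambda p:np.concatenate([(pix(c,w(p,L))-np.array(u)).ravel() for c,L,u in obs])
    r=least_squares(f,p0,loss="soft_l1"); return r.x,r.fun.reshape(-1,2)
E
python3 - <<'E'
from fit import *
T=cams.camera("top");S=cams.camera("scene")
t=lambda a:np.array(a)/4.2+[175,160]-.4
s=lambda a:np.array(a)/3.4+[165,180]-.35
# easel: deck corners (x 45+-57.5,y+-70), pins
E=[[-.0125,.07,.074],[.1025,.07,.074],[.1025,-.07,.074],[-.0125,-.07,.074],[.045,.055,.088],[.045,-.055,.088]]
K=[[-.075,.041,.118]]; B=[[-.15,.055,.016],[-.15,-.055,.016],[.15,.055,.016]]
oT=(T,E+K+B[:2],t([[583,110],[721,131],[697,302],[557,280],[652,137],[630,271],[502,123],[412,113],[392,245]]))
oS=(S,[E[0],E[1],E[2],E[3],E[4],E[5]]+K+[B[1],B[0],B[2]],s([[213,188],[75,163],[122,32],[254,56],[139,150],[183,48],[292,140],[412,143],[380,252],[33,182]]))
for o in([oT],[oS],[oT,oS]):
    p,r=fit([.6,-.1,-1.4],o);print("easel",p.round(4),"deg",np.degrees(p[2]).round(2),r.round(1).tolist())
print("deck",w(p,[.045,0,.074]),"knob",w(p,[-.075,.041,.101]))
h=[[0,.055,.008],[0,-.055,.008]]
# tray corners in image cw from top-left (world: x up,y left)
C=[[.055,.07,.008],[.055,-.07,.008],[-.055,-.07,.008],[-.055,.07,.008]]
oT=(T,C+h,t([[90,122],[232,186],[180,305],[36,243],[68,183],[185,234]]))
oS=(S,[C[0],C[3],C[1]]*0+[C[0]]+[C[1]]+h,s([[730,270],[573,207],[738,213],[615,165]]))
for o in([oT],[oS],[oT,oS]):
    p,r=fit([.6,.2,-.4],o);print("tray",p.round(4),"deg",np.degrees(p[2]).round(2),r.round(1).tolist())
for z,u in((.058,(120,204)),):print("cork",ray(T,t(u),z))
E
```

```text
easel [ 0.5592 -0.1254 -1.7166] deg -98.36 [[-0.3, -0.1], [0.3, 0.1], [0.4, 0.2], [-0.2, 0.1], [-0.1, -0.3], [0.5, 0.2], [-0.0, 0.2], [-0.2, 0.1], [-0.4, -0.6]]
easel [ 0.5607 -0.1265 -1.7114] deg -98.06 [[-1.7, 0.9], [-2.6, 0.3], [0.6, -0.0], [0.6, -0.2], [0.3, 0.5], [-0.1, -0.6], [0.3, 0.7], [0.3, -0.5], [1.4, -0.8], [-1.1, -0.5]]
easel [ 0.5599 -0.126  -1.7129] deg -98.14 [[-0.2, -0.3], [0.5, -0.2], [0.7, -0.1], [0.1, -0.1], [0.0, -0.5], [0.8, -0.1], [0.1, 0.1], [-0.1, 0.1], [-0.2, -0.6], [-1.5, 0.7], [-2.4, 0.0], [0.9, -0.3], [0.9, -0.3], [0.5, 0.2], [0.1, -0.8], [0.4, 0.5], [0.5, -0.6], [1.5, -1.0], [-0.8, -0.8]]
deck [[ 0.55356372 -0.17059122  0.074     ]] knob [[ 0.61114744 -0.05760841  0.101     ]]
tray [ 0.5509  0.2499 -0.3947] deg -22.61 [[-1.8, -0.4], [0.2, -0.3], [0.0, -0.0], [-1.6, -0.9], [0.9, 0.8], [1.3, 0.9]]
tray [ 0.5517  0.2499 -0.3887] deg -22.27 [[1.1, 0.5], [-0.3, -0.4], [-0.1, 0.1], [-0.5, -0.3]]
tray [ 0.5513  0.25   -0.3924] deg -22.49 [[-1.8, -0.4], [0.2, -0.4], [0.0, -0.2], [-1.7, -1.0], [0.9, 0.8], [1.3, 0.7], [1.0, 0.4], [-0.3, -0.6], [-0.1, 0.1], [-0.4, -0.4]]
cork [0.55180639 0.25069822 0.058     ]
```

```bash
python3 -m inch '[[[0.04,-0.038,0,-3,0.085],[0.07,-0.067,0,-6,0.085],[0.105,-0.1,0,-9,0.085],[0.14,-0.133,0,-9,0.085],[0.17,-0.165,0,-9,0.085]]]' 40 && python3 -m inch '[[[0.035,-0.033,0,0,0.085],[0.07,-0.067,0,0,0.085],[0.105,-0.1,0,0,0.085],[0.14,-0.133,0,0,0.085],[0.17,-0.165,0,0,0.085]]]' && python3 -m inch '[[[0.03,-0.026,0,0,0.07],[0.0593,-0.052,0,0,0.06],[0.0593,-0.052,-0.03,0,0.055],[0.0593,-0.052,-0.05,0,0.055],[0.0593,-0.052,-0.05,0,0.055]]]'
```

```text
time: 0.8
position: [0.3237, 0.4652, 0.2502]
eef_rot: [3.141, 0.001, 2.748]
ft_force: [0.0, -0.7, 0.2]
grip_width: 0.0852
time: 1.3
position: [0.4936, 0.3002, 0.2502]
eef_rot: [3.141, 0.001, 2.748]
ft_force: [0.0, 1.4, 0.2]
grip_width: 0.085
time: 1.8
position: [0.5495, 0.2489, 0.197]
eef_rot: [-3.137, -0.004, 2.748]
ft_force: [0.3, 0.2, -1.2]
grip_width: 0.0549
```

```bash
python3 -m inch '[[[0,0,-0.03,0,0.055],[0,0,-0.06,0,0.055],[0,0,-0.08,0,0.055],[0,0,-0.08,0,0.055],[0,0,-0.08,0,0.055]]]'
python3 - <<'E'
from h import *
T=shot("top","top2.png",(175,190,80,60),5)
S=cams.camera("scene");im=S["frame"][215:290,310:420];cv2.imwrite("pics/s2.png",cv2.resize(im,None,fx=5,fy=5,interpolation=2))
E
```

```text
time: 2.3
position: [0.5518, 0.2506, 0.1212]
eef_rot: [3.141, 0.001, 2.749]
ft_force: [0.2, -0.6, -0.1]
grip_width: 0.0551
```

View pics/s2.png

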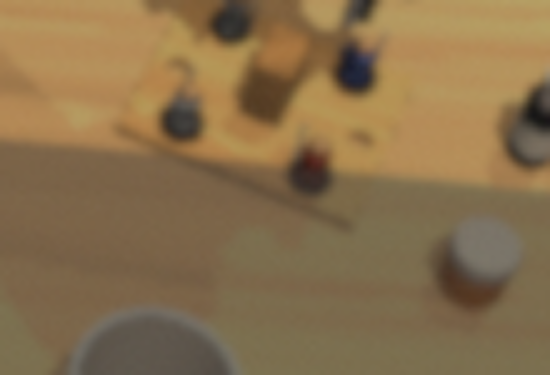

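The cork is at about (270,75), in the gripper's shadow, and a fingertip shows at (358,10). That is consistent with the fit, so I descend and grip.

```bash
python3 -m inch '[[[0,0,-0.03,0,0.055],[0,0,-0.055,0,0.055],[0,0,-0.071,0,0.055],[0,0,-0.072,0,0.055],[0,0,-0.072,0,0.055]]]' && python3 -m inch '[[[0,0,0,0,0.0],[0,0,0,0,0.0],[0,0,0,0,0.0],[0,0,0,0,0.0],[0,0,0,0,0.0]]]' 40
```

```text
time: 2.9
position: [0.5518, 0.2503, 0.0488]
eef_rot: [3.141, 0.001, 2.749]
ft_force: [-0.0, -0.2, 0.4]
grip_width: 0.0553
time: 3.4
position: [0.5522, 0.2505, 0.0495]
eef_rot: [3.14, 0.002, 2.749]
ft_force: [0.2, 0.5, 6.6]
grip_width: 0.0232
```

```bash
python3 -m inch '[[[0,0,0.01,0,0],[0,0,0.03,0,0],[0,0,0.06,0,0],[0,0,0.09,0,0],[0,0,0.12,0,0]]]' && python3 -m inch '[[[0,0,0.02,0,0],[0,0,0.04,0,0],[0,0,0.05,0,0],[0,0,0.05,0,0],[0,0,0.05,0,0]]]'
python3 - <<'E'
from h import *
print(readout.read_state()["position"])
T=shot("top","top3.png",(175,170,90,70),6)
S=shot("scene","s3.png",(300,150,130,100),6)
a=cv2.imread("pics/top3.png");b=cv2.imread("pics/s3.png");h=np.zeros((600,800,3),np.uint8)
a=cv2.resize(a,(370,288));b=cv2.resize(b,(430,331));h[:288,:370]=a;h[:331,370:]=b;cv2.imwrite("pics/c3.png",h[:331])
E
```

```text
time: 3.9
position: [0.5507, 0.2496, 0.1693]
eef_rot: [-3.141, -0.0, 2.749]
ft_force: [-1.0, -0.3, -1.5]
grip_width: 0.0236
time: 4.4
position: [0.5506, 0.2498, 0.2172]
eef_rot: [-3.141, -0.001, 2.749]
ft_force: [1.0, 0.6, -1.9]
grip_width: 0.0234
[0.550584   0.24975982 0.21722633]
```

View pics/c3.png

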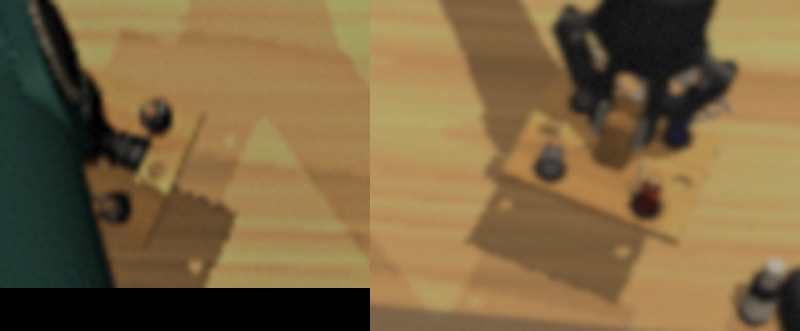

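The tray hangs level in the grip. In the composite's right half, the tray holes are at (548,130) and (685,182). I move it over the deck.

```bash
python3 - <<'E'
from h import *
S=cams.camera("scene"); k=430/130
f=lambda u,v:ray(S,((u-370)/k+300-.3,v/k+150-.3),.1757)
a,b=f(685,182),f(548,130);print(a,b,(a+b)/2,np.degrees(np.arctan2(*(a-b)[[1,0]]))-90)
E
python3 -m inch '[[[0,-0.03,0,-6,0],[0,-0.065,0,-13,0],[0.001,-0.105,0,-20,0],[0.001,-0.145,0,-27,0],[0.001,-0.185,0,-35,0]]]' && python3 -m inch '[[[0,-0.04,0,-7,0],[0.001,-0.08,0,-14,0],[0.001,-0.12,0,-21,0],[0.001,-0.16,0,-28,0],[0.001,-0.19,0,-34,0]]]' && python3 -m inch '[[[0,-0.02,0,-4,0],[0.001,-0.035,0,-5,0],[0.001,-0.045,0,-6.6,0],[0.001,-0.045,0,-6.6,0],[0.001,-0.045,0,-6.6,0]]]'
python3 - <<'E'
from h import *
print(readout.read_state()["eef_rot"])
T=shot("top","top4.png",(265,175,110,75),5)
S=shot("scene","s4.png",(160,145,110,110),5)
a=cv2.imread("pics/top4.png");b=cv2.imread("pics/s4.png")
a=cv2.resize(a,(400,273));b=cv2.resize(b,(400,400));h=np.zeros((400,800,3),np.uint8);h[:273,:400]=a;h[:,400:]=b;cv2.imwrite("pics/c4.png",h)
E
```

```text
[0.57196168 0.30070656 0.1757    ] [0.52903887 0.19867158 0.1757    ] [0.55050028 0.24968907 0.1757    ] -22.81491143477494
time: 5.05
position: [0.5516, 0.0634, 0.2172]
eef_rot: [-3.14, -0.0, 2.133]
ft_force: [0.6, 0.6, -2.5]
grip_width: 0.0231
time: 5.55
position: [0.5524, -0.1279, 0.2174]
eef_rot: [-3.141, 0.001, 1.538]
ft_force: [-0.4, 0.3, -1.2]
grip_width: 0.0234
time: 6.05
position: [0.5544, -0.1687, 0.2177]
eef_rot: [-3.141, -0.001, 1.431]
ft_force: [0.1, 0.6, -2.1]
grip_width: 0.0233
[-3.14107122e+00 -8.53761555e-04  1.43131151e+00]
```

View pics/c4.png

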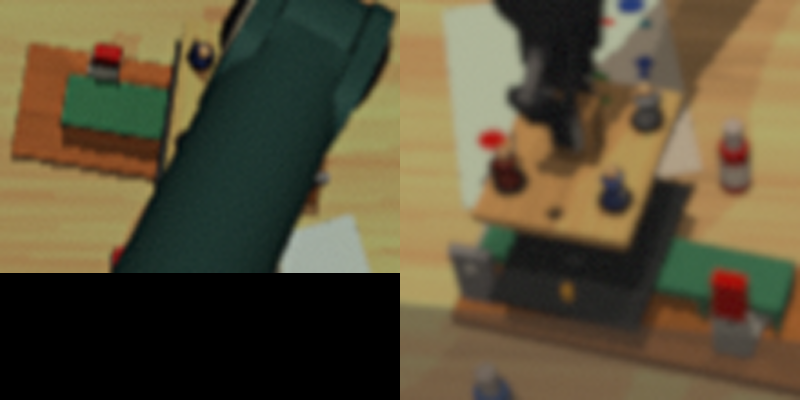

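Run:
```python
from h import *
S=cams.camera("scene");k=400/110
f=lambda u,v,z:ray(S,((u-400)/k+160-.35,v/k+145-.35),z)
print("hole",f(554,213.5,.1762),"pin tip",f(567,284,.088),"pin mid",f(567,291,.081),"pin base",f(567,299,.074)); p=readout.read_state();print(p["position"],p["ft_force"])
yaw=p["eef_rot"][2]-np.pi; d=np.array([-np.sin(yaw),np.cos(yaw)])*.055
print(p["position"][:2]+d,p["position"][:2]-d)
```

```text
hole [ 0.60933583 -0.17738171  0.1762    ] pin tip [ 0.60410166 -0.18038064  0.088     ] pin mid [ 0.60534571 -0.18102819  0.081     ] pin base [ 0.6075358  -0.18150385  0.074     ]
[ 0.5544526  -0.1685104   0.21791143] [ 0.79655681 -0.33154465 -2.18151336]
[ 0.60892094 -0.17613926] [ 0.49998425 -0.16088154]
```

```bash
python3 -m inch '[[[-0.001,-0.0025,-0.02,0,0],[-0.0015,-0.0025,-0.045,0,0],[-0.0015,-0.0025,-0.065,0,0],[-0.0015,-0.0025,-0.073,0,0],[-0.0015,-0.0025,-0.073,0,0]]]'
python3 - <<'E'
from h import *
p=readout.read_state();print(p["position"],p["ft_force"])
S=shot("scene","s5.png",(170,165,100,75),7.9)
E
```

```text
time: 6.7
position: [0.5522, -0.1717, 0.1441]
eef_rot: [-3.14, -0.0, 1.43]
ft_force: [-0.0, -0.5, -2.1]
grip_width: 0.0231
[ 0.55223608 -0.17174537  0.1441254 ] [-0.02061576 -0.54150067 -2.13360752]
```

View pics/s5.png

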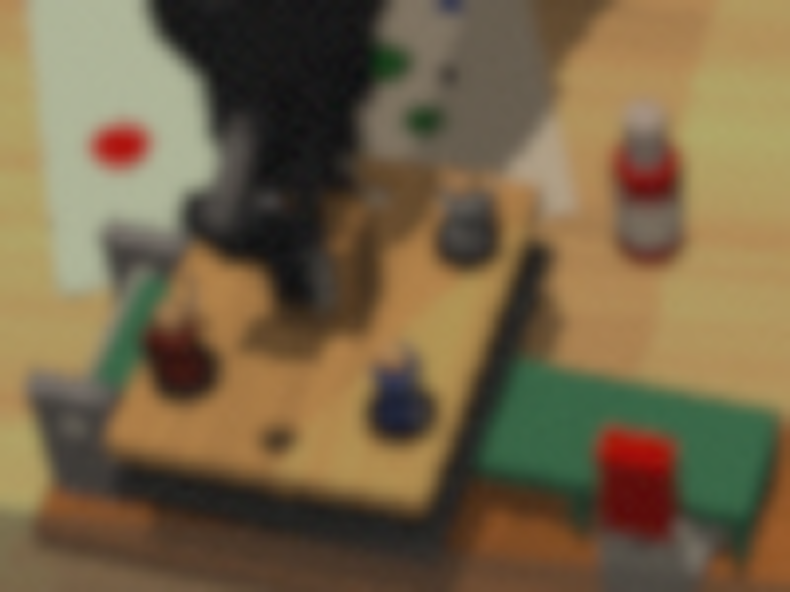

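The tray is square over the deck, with the near hole at (275,438).

Run:
```python
from h import *
S=cams.camera("scene")
print("hole",ray(S,(275/7.9+170-.45,438/7.9+165-.45),.1026))
print("pin a",ray(S,(139/3.4+165-.35,151/3.4+180-.35),.084),"far",ray(S,(183/3.4+165-.35,50/3.4+180-.35),.084))
# gold centroid from the earlier clean crop
for fn,o,k in(("sc1.png",(165,180),3.4),("s4.png",(160,145),5),("top1.png",(175,160),4.2)):
    im=cv2.imread("pics/"+fn).astype(int);b,g,r=im[...,0],im[...,1],im[...,2]
    m=((r-b>45)&(r>90)).astype(np.uint8)
    n,_,st,ce=cv2.connectedComponentsWithStats(m)
    for s,c in zip(st[1:],ce[1:]):
        if 15<s[4]<500: print(fn,s[4],c.round(1),ray(S if fn[0]=="s" else cams.camera("top"),c/k+o-.35,.082).round(4))
```

```text
hole [ 0.60601566 -0.18142252  0.1026    ]
pin a [ 0.60550314 -0.18073912  0.084     ] far [ 0.50074407 -0.16329323  0.084     ]
sc1.png 87 [183.   47.6] [ 0.4965 -0.1642  0.082 ]
sc1.png 98 [138.7 152.3] [ 0.6053 -0.1813  0.082 ]
sc1.png 169 [ 41.6 192.8] [ 0.6496 -0.2483  0.082 ]
sc1.png 91 [ 80.3 202.9] [ 0.6562 -0.217   0.082 ]
sc1.png 20 [ 23.6 257.3] [ 0.7079 -0.2489  0.082 ]
sc1.png 321 [ 25.3 268.3] [ 0.7171 -0.2455  0.082 ]
sc1.png 58 [109.9 270.8] [ 0.7139 -0.183   0.082 ]
sc1.png 63 [133.5 274.3] [ 0.7154 -0.1651  0.082 ]
sc1.png 32 [163.2 276.2] [ 0.7151 -0.1431  0.082 ]
sc1.png 165 [474.8 279.7] [0.6989 0.0851 0.082 ]
sc1.png 354 [ 54.5 294.4] [ 0.7371 -0.2193  0.082 ]
sc1.png 16 [488.4 287.2] [0.7045 0.0953 0.082 ]
sc1.png 100 [526.9 291.3] [0.7056 0.1234 0.082 ]
sc1.png 321 [577.  300.8] [0.7106 0.1601 0.082 ]
sc1.png 138 [625.4 303.4] [0.7099 0.1953 0.082 ]
sc1.png 20 [648.8 303.8] [0.7089 0.2124 0.082 ]
s4.png 190 [286.7  30. ] [ 0.327  -0.1967  0.082 ]
s4.png 211 [229.2 399.6] [ 0.6057 -0.1811  0.082 ]
s4.png 61 [447.6 431.4] [ 0.6164 -0.0632  0.082 ]
s4.png 33 [471.7 435.1] [ 0.6177 -0.0504  0.082 ]
s4.png 35 [277.9 473.9] [ 0.6506 -0.1474  0.082 ]
s4.png 41 [303.3 478.7] [ 0.6525 -0.1339  0.082 ]
s4.png 20 [  1.2 511.7] [ 0.6858 -0.2844  0.082 ]
s4.png 32 [485.9 540.5] [ 0.682  -0.0359  0.082 ]
top1.png 30 [651.7 135.5] [ 0.6082 -0.1789  0.082 ]
top1.png 83 [142.7 266.1] [0.4991 0.2267 0.082 ]
top1.png 49 [630.2 270.7] [ 0.4994 -0.1613  0.082 ]
```

The hole and pin agree to about 0.5 mm in the same camera, so I lower gently.

```bash
python3 -m inch '[[[0,0,-0.003,0,0],[0,0,-0.006,0,0],[0,0,-0.009,0,0],[0,0,-0.012,0,0],[0,0,-0.012,0,0]]]' && python3 -m inch '[[[0,0,-0.002,0,0],[0,0,-0.004,0,0],[0,0,-0.006,0,0],[0,0,-0.007,0,0],[0,0,-0.007,0,0]]]'
```

```text
time: 7.45
position: [0.5523, -0.1724, 0.1324]
eef_rot: [-3.141, 0.0, 1.429]
ft_force: [-0.7, 0.3, -1.7]
grip_width: 0.0234
time: 7.95
position: [0.5526, -0.1725, 0.1258]
eef_rot: [-3.141, 0.0, 1.429]
ft_force: [-0.2, 0.2, -1.9]
grip_width: 0.0233
```

Past the pin tips (underside at about 76 mm) with no resistance. I continue until contact.

```bash
python3 -m inch '[[[0,0,-0.001,0,0],[0,0,-0.002,0,0],[0,0,-0.003,0,0],[0,0,-0.003,0,0],[0,0,-0.003,0,0]]]'
```

```text
time: 8.45
position: [0.5527, -0.1724, 0.1234]
eef_rot: [3.141, -0.0, 1.429]
ft_force: [-2.4, 1.5, 5.4]
grip_width: 0.0233
```

Contact, with about 7 N upward. I release.

```bash
python3 -m inch '[[[0,0,0,0,0.03],[0,0,0,0,0.045],[0,0,0,0,0.05],[0,0,0,0,0.05],[0,0,0,0,0.05]]]' && python3 -m inch '[[[0,0,0.02,0,0.05],[0,0,0.05,0,0.05],[0,0,0.09,0,0.05],[0,0,0.1,0,0.05],[0,0,0.1,0,0.05]]]'
python3 - <<'E'
from h import *
shot("scene","s6.png",(170,165,100,75),7.9)
E
```

```text
time: 8.95
position: [0.5527, -0.1726, 0.1229]
eef_rot: [3.142, 0.0, 1.429]
ft_force: [1.6, 0.8, 0.4]
grip_width: 0.0499
time: 9.45
position: [0.5537, -0.1728, 0.2247]
eef_rot: [3.138, -0.0, 1.429]
ft_force: [0.4, 0.3, -0.3]
grip_width: 0.05
```

View pics/s6.png

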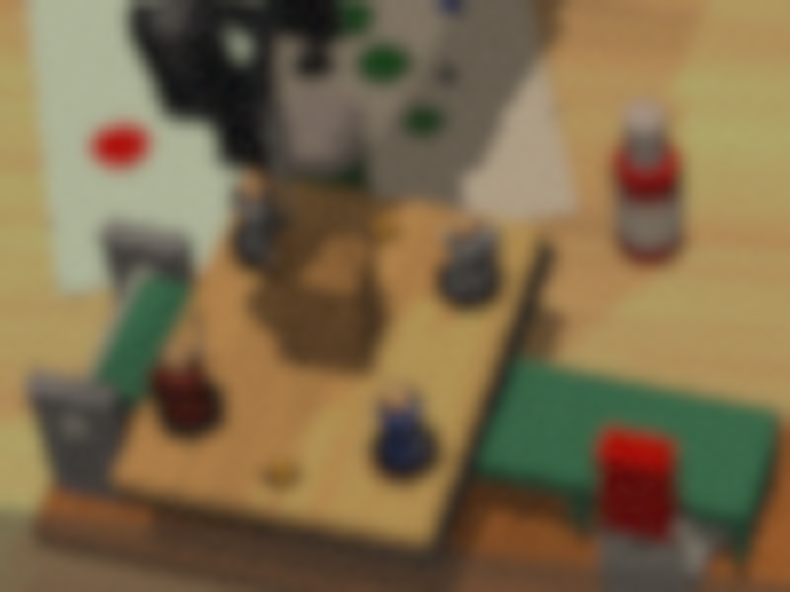

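Both brass pins now stick up through the holes, at (281,472) and (385,230), and the tray edge lies on the deck. I go to the knob.

```bash
python3 -m inch '[[[0.02,0.04,0,0,0.05],[0.04,0.08,0,0,0.05],[0.0573,0.1148,0,0,0.05],[0.0573,0.1148,-0.02,0,0.05],[0.0573,0.1148,-0.04,0,0.05]]]' && python3 -m inch '[[[0,0,-0.02,0,0.05],[0,0,-0.04,0,0.05],[0,0,-0.06,0,0.05],[0,0,-0.07,0,0.05],[0,0,-0.083,0,0.05]]]' && python3 -m inch '[[[0,0,0,0,0.04],[0,0,0,0,0.03]]]'
python3 - <<'E'
from h import *
shot("scene","s7.png",(200,150,110,85),7.2)
print(readout.read_state()["ft_force"])
E
```

```text
time: 10.0
position: [0.6096, -0.0554, 0.1804]
eef_rot: [-3.139, 0.0, 1.433]
ft_force: [0.6, -0.5, -0.3]
grip_width: 0.05
time: 10.5
position: [0.6094, -0.0578, 0.0983]
eef_rot: [-3.14, 0.0, 1.429]
ft_force: [-0.7, 1.1, 0.3]
grip_width: 0.05
time: 10.7
position: [0.61, -0.0579, 0.0999]
eef_rot: [-3.141, 0.0, 1.429]
ft_force: [0.1, 0.3, 0.3]
grip_width: 0.0302
[-1.00660711  0.16031547  0.18364464]
```

View pics/s7.png

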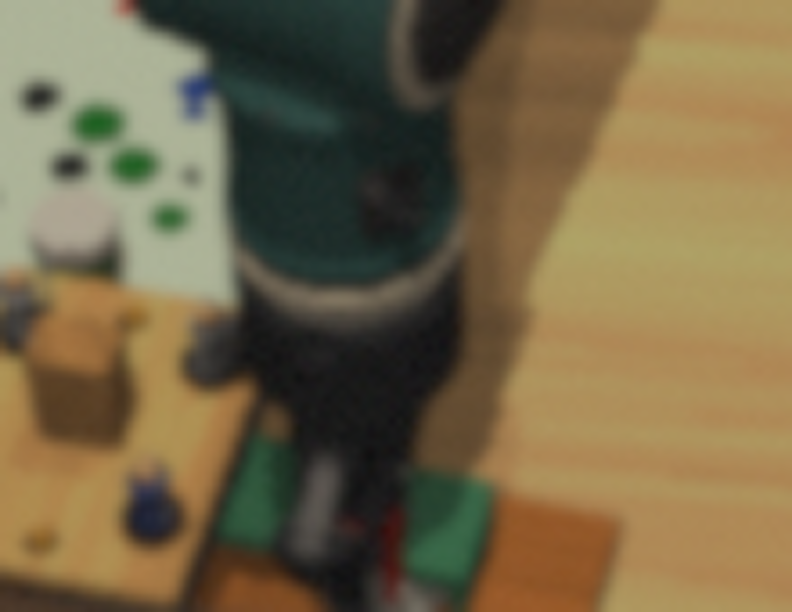

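The fingers straddle the red knob, which shows at (395,545). I close on it, then pull along the stand's +y.

```bash
python3 -m inch '[[[0,0,0,0,0.0],[0,0,0,0,0.0],[0,0,0,0,0.0],[0,0,0,0,0.0]]]' 50 && python3 -m inch '[[[0.003,-0.0004,0,0,0],[0.006,-0.0009,0,0,0],[0.009,-0.0013,0,0,0],[0.012,-0.0017,0,0,0],[0.0135,-0.0019,0,0,0]]]' && python3 -m inch '[[[0,0,0,0,0],[0,0,0,0,0],[0,0,0,0,0]]]'
```

```text
time: 11.15
position: [0.6116, -0.0578, 0.1011]
eef_rot: [3.138, -0.0, 1.429]
ft_force: [5.3, -1.3, 2.7]
grip_width: 0.0134
time: 11.65
position: [0.6212, -0.0593, 0.1007]
eef_rot: [-3.136, -0.001, 1.429]
ft_force: [-7.6, 0.6, 13.3]
grip_width: 0.0132
time: 11.95
position: [0.6211, -0.0593, 0.1007]
eef_rot: [-3.136, -0.001, 1.429]
ft_force: [-8.1, 1.1, 13.2]
grip_width: 0.0133
```

```bash
python3 -m inch '[[[0.0015,-0.0002,0,0,0],[0.003,-0.0004,0,0,0],[0.003,-0.0004,0.001,0,0],[0.003,-0.0004,0.001,0,0]]]'
```

```text
time: 12.35
position: [0.6231, -0.0596, 0.1007]
eef_rot: [-3.134, -0.001, 1.429]
ft_force: [-8.2, 1.8, 8.8]
grip_width: 0.0136
```

```bash
python3 -m inch '[[[0.001,-0.0001,0,0,0],[0.002,-0.0003,0,0,0],[0.002,-0.0003,0.001,0,0],[0.002,-0.0003,0.002,0,0]]]'
```

```text
time: 12.75
position: [0.6237, -0.0597, 0.1009]
eef_rot: [-3.131, -0.0, 1.429]
ft_force: [-7.4, 2.0, -3.5]
grip_width: 0.0138
```

```bash
python3 -m inch '[[[0,-0.001,0.004,0,0],[-0.0002,-0.002,0.008,0,0],[-0.0004,-0.003,0.012,0,0],[-0.0006,-0.0044,0.0177,0,0],[-0.0006,-0.0044,0.0177,0,0]]]'
```

```text
time: 13.25
position: [0.6225, -0.0637, 0.1181]
eef_rot: [-3.129, -0.001, 1.428]
ft_force: [-7.0, 1.2, -6.2]
grip_width: 0.0133
```

```bash
python3 -m inch '[[[-0.0002,-0.0018,0.006,0,0],[-0.0005,-0.0037,0.0118,0,0],[-0.0008,-0.0057,0.0173,0,0],[-0.0011,-0.008,0.023,0,0],[-0.0015,-0.0105,0.0286,0,0]]]' && python3 -m inch '[[[-0.0004,-0.0025,0.0054,0,0],[-0.0008,-0.0052,0.0108,0,0],[-0.0012,-0.008,0.016,0,0],[-0.0016,-0.0112,0.0213,0,0],[-0.0016,-0.0112,0.0213,0,0]]]' && python3 -m inch '[[[0,0,0,0,0],[0,0,0,0,0],[0,0,0,0,0],[0,0,0,0,0],[0,0,0,0,0]]]'
python3 - <<'E'
from h import *
shot("scene","s8.png",(170,140,130,100),6)
E
```

```text
time: 13.75
position: [0.6208, -0.0736, 0.146]
eef_rot: [-3.128, -0.001, 1.429]
ft_force: [-7.3, 2.8, -6.4]
grip_width: 0.0133
time: 14.25
position: [0.6198, -0.0852, 0.168]
eef_rot: [-3.129, -0.002, 1.428]
ft_force: [-7.7, 2.6, -5.1]
grip_width: 0.0132
time: 14.75
position: [0.6197, -0.0849, 0.1675]
eef_rot: [-3.129, -0.001, 1.429]
ft_force: [-7.5, 2.0, -3.7]
grip_width: 0.0136
```

View pics/s8.png

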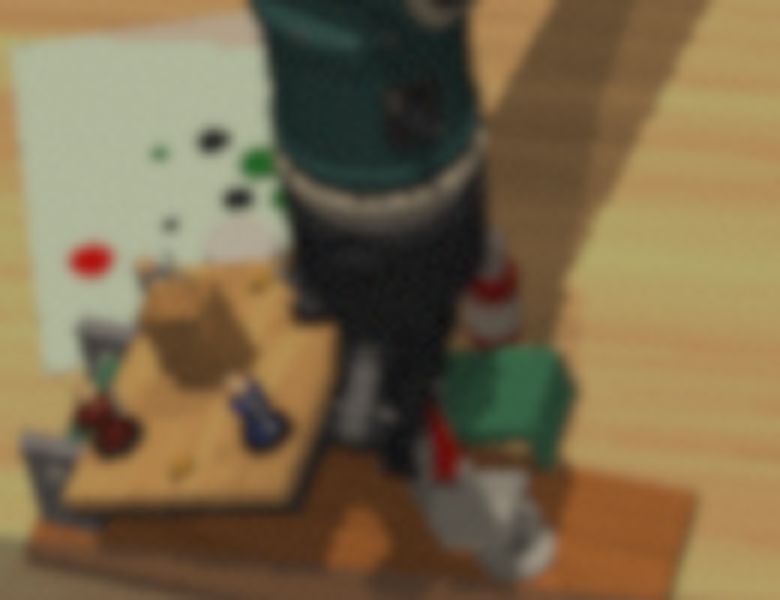

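The tongue is raised with the tray seated: pins show at (181,467) and (262,282), the tongue's end corner is near (575,385) and the knob at (440,450) is in the fingers. I check the tilt against the pins and check for creep.

```bash
python3 -m inch '[[[0,0,0,0,0],[0,0,0,0,0],[0,0,0,0,0],[0,0,0,0,0],[0,0,0,0,0]]]'
python3 - <<'E'
from fit import *
from scipy.optimize import minimize_scalar
S=cams.camera("scene");p=[.5599,-.126,-1.7129]
o=np.array([[181,467],[262,282],[572,375],[450,352]])/6+[170,140]-.4
L=np.array([[.045,.055,.086],[.045,-.055,.086],[-.108,.024,.066],[-.108,-.024,.066]])
def P(th):
    d=L-[.13,0,.06];c,s=np.cos(th),np.sin(th)
    return pix(S,w(p,np.c_[c*d[:,0]+s*d[:,2]+.13,L[:,1],-s*d[:,0]+c*d[:,2]+.06]))
r=minimize_scalar(lambda t:((P(t)-o)[:3]**2).sum(),bounds=(0,.75),method="bounded");print(r.x,(P(r.x)-o).round(1).tolist())
E
```

```text
time: 15.3
position: [0.6197, -0.0849, 0.1675]
eef_rot: [-3.129, -0.001, 1.429]
ft_force: [-7.3, 1.6, -4.9]
grip_width: 0.0134
0.3819118736397369 [[-0.8, -0.9], [-1.2, -1.2], [-7.6, 6.3], [17.4, -4.1]]
```

Run:
```python
from fit import *
from scipy.optimize import minimize_scalar
S=cams.camera("scene");p=[.5599,-.126,-1.7129]
o=np.array([[181,467],[262,282],[530,435],[555,350]])/6+[170,140]-.4
L=np.array([[.045,.055,.086],[.045,-.055,.086],[-.108,.024,.066],[-.108,-.024,.066]])
def P(th):
    d=L-[.13,0,.06];c,s=np.cos(th),np.sin(th)
    return pix(S,w(p,np.c_[c*d[:,0]+s*d[:,2]+.13,L[:,1],-s*d[:,0]+c*d[:,2]+.06]))
for n in (2,4):
    r=minimize_scalar(lambda t:((P(t)-o)[:n]**2).sum(),bounds=(0,.75),method="bounded");print(n,r.x,(P(r.x)-o).round(1).tolist())
print(readout.read_state()["position"])
```

```text
2 0.3347261354309591 [[0.3, 0.0], [-0.1, -0.2], [1.2, -0.9], [1.5, -0.9]]
4 0.3334378696841323 [[0.3, 0.1], [-0.1, -0.2], [1.2, -0.8], [1.6, -0.8]]
[ 0.61968925 -0.08490226  0.16750363]
```

The camera gives a tilt of about 0.334 rad with pin residuals under 0.4 px, so the tray is seated, and there is no creep. I hand in.

```bash
python3 -c "
from rig import env,readout
print(env.close_job()); s=readout.read_state(); print(s['time'],s['position'],s['ft_force'],s['grip_width'])"
```

```text
the job is handed in; nothing more can be done
None
the job is handed in; nothing more can be done
```

I set the tray on the deck over both pins and let go of it there. I then pulled the latch by its knob and lifted the tongue, and handed in the job while still holding it raised. The hand-in came at about 15.5 s of the 58 s allowed and gave no verdict.

**Last checks:**
- **Tilt:** fitting the pins in the last scene picture gives about 0.33 rad (19°), with both pins within about 0.4 px. The tongue's end corners fit only to 1–2 px. My first tilt fit gave 0.38 rad with a poor match, because I had read the tongue's corners wrongly; I redid it.
- **Tray:** both pins stand up through the holes and the tray looks flush, in the pictures taken after release and after the lift. I could only judge flushness by eye and from the contact force when setting it down.
- **Holding still:** the arm did not move over the last 0.5 s. The gripper stood at 13.4 mm on the 14 mm knob.

**Less certain:** I could not read the latch travel directly. From the arm's motion I estimate 11–12 mm, slightly under the suggested 12 mm. The last 2 mm I commanded moved the knob only 0.6 mm, and I did not find out why. The tongue came off the ball freely with about 5 N of lift.

No move came close to the other objects, and none looked disturbed in the pictures, though I did not measure them again.

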